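# Clear the sculpture bench into its trays

### The job

Tidy the sculpture bench after class: lay both modelling tools (the wooden knife and the loop tool) flat on the floor of the green tray, stand both paint pots upright in the red tray, and lay the glaze test tile flat in the white tray, glazed face up. Nothing may lie on top of anything else or on a tray's rim, and leave the cup and the small clay head where they stand.

Things in the scene. Friction and masses are not known exactly. Their poses are not given: they have to be found in the camera images.
- green_tray: Square open tray, green plastic, fixed to the bench: 160 x 160 mm outside, walls 5 mm thick and 25 mm high from the bench, floor 5 mm thick (inner floor 150 x 150 mm, 5 mm above the bench). It takes the two modelling tools. Origin at the centre of its underside, on the bench; x and y run parallel to its sides, z up.
- red_tray: Square open tray, red plastic, fixed to the bench: 160 x 160 mm outside, walls 5 mm thick and 25 mm high from the bench, floor 5 mm thick (inner floor 150 x 150 mm, 5 mm above the bench). It takes the two paint pots. Origin at the centre of its underside, on the bench; x and y run parallel to its sides, z up.
- white_tray: Square open tray, white plastic, fixed to the bench: 160 x 160 mm outside, walls 5 mm thick and 25 mm high from the bench, floor 5 mm thick (inner floor 150 x 150 mm, 5 mm above the bench). It takes the glaze test tile. Origin at the centre of its underside, on the bench; x and y run parallel to its sides, z up.
- knife_center (a point): Wooden modelling knife, reddish brown, lying flat, 125 mm long, 30 g: handle 75 mm long, 16 wide, 15 thick, narrowing to a thin blade at its +x end (blade and tail are 3 to 5 mm clear of the bench). Point at the middle of its length, half-way up (7.5 mm above what it lies on); the handle runs from x = -50 to +25 mm. x runs along the tool to the blade, z up.
- loop_tool_grip (a point): Loop modelling tool, black handle, brass ferrule, steel wire loop, lying flat, 124 mm long, 35 g: handle 75 mm long, 16 wide, 15 thick; loop 32 mm wide, 5 mm clear of the bench. Point in the handle near the balance point, half-way up (7.5 mm): handle from x = -47.5 (tool end) to +27.5 mm, loop end at x = +76.5 mm. x runs along the tool to the loop, z up.
- yellow_pot_center (a point): Paint pot with yellow lid and yellow band, white body, standing: round, 44 mm diameter, 60 mm high, 60 to 130 g. Point at its centre, 30 mm above its foot; z up along its axis.
- blue_pot_center (a point): Paint pot with blue lid and blue band, white body, standing: round, 44 mm diameter, 60 mm high, 60 to 130 g. Point at its centre, 30 mm above its foot; z up along its axis.
- tile_center (a point): Glaze test tile, terracotta with a teal glazed patch on top, lying flat: 55 x 55 mm, 10 mm thick, 60 g. Point at its centre, 5 mm above what it lies on; x and y parallel to its edges, z up out of the glazed face.
- mug: Bystander to leave alone: white handleless ceramic cup, 76 mm across the rim, 85 mm high, loose. Origin at the centre of its underside.
- head_study: Bystander to leave alone: small grey clay head on a square wooden block (70 x 70 x 22 mm), 120 mm high in all, loose. Origin at the centre of its underside.
Not all that is in view belongs to the job. There is more than one size of the part that bears tile_center; the job needs the largest.

How it is judged:
By the outcome, as a careful person would: the job done as asked, in the order asked, and still so for the second after the job is handed in, with the robot touching nothing.
It also fails if it takes over 128 s, if anything falls off the work surface, if the arm or the gripper's body presses on something with over 40 N, if the wrist force passes 120 N, or if a joint passes its speed limit or range.

### The arm

A 7-joint arm with a two-finger parallel gripper is mounted at the origin on the work surface. World frame = base frame: x ahead of the robot, y to its left, z up, the work surface at z = 0. Lengths are in m, angles in degrees, forces in N, time in s.
With the tool pointing down it reaches from about 0.35 to 0.9 m from the base axis. Payload 7.2 kg.
Tool frame: the origin (TCP) lies midway between the tips of the shut fingers; the grasp point (between the pads) lies 19 mm behind it (r.pinch_z is the distance from the TCP to the grasp point, in m); z points along the fingers, y is the line along which they close (so a half turn about z gives the same grasp; the last joint's range is limited). The gripper opens to 85 mm and grips with 20 to 120 N. Pads are 22 mm wide; open, the fingers measure 114 mm over their backs; the gripper's body (76 mm by 85 mm) begins 54 mm behind the grasp point. The pads swing forward as they close: fully open they stand 13 mm farther back than shut.
Start: joints at [63.358, 23.554, -0.728, 91.456, 0.321, 64.991, -4.71], TCP at [0.242, -0.576, 0.231] pointing down, gripper open.
Joint ranges: [-169.25, 169.25], [-16.82, 113.86], [-84.01, 82.57], [7.8, 145.47], [-59.2, 239.2], [7.22, 106.19], [-163.78, 163.78]. Speed limits (degrees/s): [136.94, 136.94, 172.46, 172.46, 180, 180, 180].

### API

Orientations are given as a 3x3 rotation matrix whose columns are the frame's x, y, z axes.
In Python, from station import r, imaging gives the robot as it stands.
- The arm moves only by the shell command python3 -m handwheel 'ROWS' [OPENING]. ROWS is JSON, one flat list of numbers, 4 for each row, row after row: the shift along the tool's x, y, z in mm, then the turn about the tool's z in rad. A call has 1 to 8 rows; each row shifts and turns the commanded pose from where the row before left it, along the tool's axes as they then stand; what a row does not reach is not made up. A row lasts 1/8 s, in which the tool goes at most 62.5 mm and 10.7 degrees, less where a joint would pass 70% of its speed; a pose out of reach is approached as far as the arm can. A call with a gripper value outside its range is refused whole. OPENING is the closure, from 0 (fully open) to 1 (shut), set as the call begins (- or left out, the last holds). The fingers move at their own pace and stop on an object; the grip force is fixed at half the most. Time passes only in rows, so rows that do not move let the fingers close. It gives the time, the measured TCP pose, the force, the opening and the grip force at its end, in the units of the state.
- r.state(): the state, without advancing time (a new reading comes with each control period).
- imaging.get_image(name): name is "scene" or "top" or "wrist"; returns the picture (480x640x3 uint8, red, green, blue); there is no depth.
- imaging.calibration(name): a dict with "fov_y" (degrees; the focal length in pixels is half the picture's height over the tangent of half this angle, whatever the lens; pixels are square), "cx", "cy" (the principal point, pixels), "rvec" (rotation vector, rad) and "tvec" (3), from world to camera coordinates, as OpenCV has them; the wrist camera has in their place "tool_from_camera" (4x4, takes a point from camera to tool coordinates, whose origin is the TCP and whose axes are the flange's). Camera axes: x right, y down, z forward; pixel columns grow to the right and rows downward; lengths in m; the calibration is good to about 2 mm. The wrist camera is an equidistant fisheye: a pixel r from the principal point sees the ray r / f radians off the axis. A picture is of the moment at which its call begins: read the wrist's pose just before it. calibration takes no time and is no camera call.
- r.finish_job(): hands the job in; it is judged then, once.
The state is a dict: "clock": time; "q": joint angles; "qd": joint speeds; "effort": joint torques, N m; "tcp_pos": TCP position; "eef_rot": TCP orientation; "ft_force": force on the tool from outside, world axes, zero at the start; "torque": the same for the moment, N m; "opening": finger opening in m; "grasp_force": force on a finger pad.
Only numpy, scipy, OpenCV 4.12 (cv2) and the standard library are available. Lean on these libraries where they do the work, as an engineer would, in place of code of your own. Each camera call takes 0.05 s, during which the arm holds its last target. There are 200 camera calls.

## Working session

There is one attempt and no reset: what is moved stays moved. The work goes in short steps, Python scripts to look and compute and a shell command to move; the robot and the scene stay as the last step left them, time stands still between calls to the robot, and variables do not carry over. Pictures are saved under pics/ and viewed, at most 14 in all, crops included, and the job is handed in when it is done.

```bash
mkdir -p pics; ls; python3 - <<'E'
from station import r, imaging
import cv2,numpy as np
s=r.state();print(s['clock'],s['tcp_pos'],np.round(s['eef_rot'],3),s['opening'])
for n in('top','scene'):
    cv2.imwrite(f'pics/{n}0.png',imaging.get_image(n)[...,::-1])
for n in('top','scene','wrist'):print(n,imaging.calibration(n))
E
```

```text
pics
0.0 [ 0.24132749 -0.57601314  0.23046589] [[ 0.922  0.386 -0.001]
 [ 0.386 -0.922  0.001]
 [-0.    -0.002 -1.   ]] 0.08522727845218951
top {'fov_y': 43.898145756360385, 'cx': 320.41143468367767, 'cy': 250.43684433319368, 'rvec': array([ 2.21660845, -1.97529212,  0.21007746]), 'tvec': array([-0.05042249,  0.54855811,  0.96255418])}
scene {'fov_y': 42.464271911244545, 'cx': 309.98364969862035, 'cy': 243.191901274233, 'rvec': array([ 1.26906299,  2.34899837, -0.84785709]), 'tvec': array([ 0.28715349, -0.32686815,  1.62589742])}
wrist {'fov_y': 65.70646984690485, 'cx': 318.7225836930969, 'cy': 238.1191379647487, 'tool_from_camera': array([[-6.52708833e-04, -9.50161678e-01, -3.11756892e-01,
         8.12845762e-02],
       [ 9.99999768e-01, -5.58806379e-04, -3.90535952e-04,
        -4.29563677e-04],
       [ 1.96860555e-04, -3.11757075e-01,  9.50161822e-01,
        -1.43304802e-01],
       [ 0.00000000e+00,  0.00000000e+00,  0.00000000e+00,
         1.00000000e+00]])}
```

View pics/top0.png

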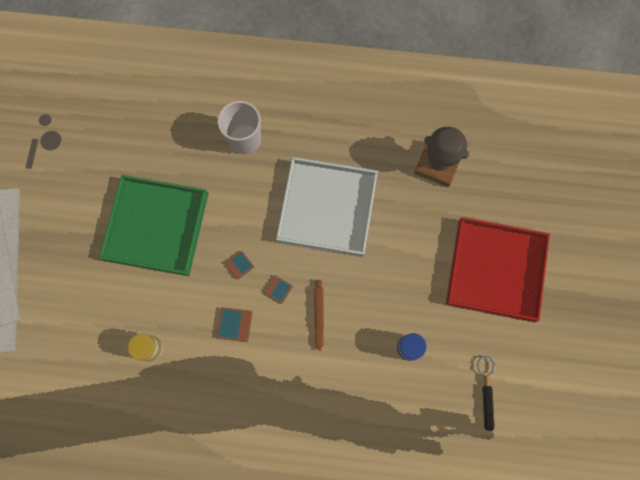

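View pics/scene0.png

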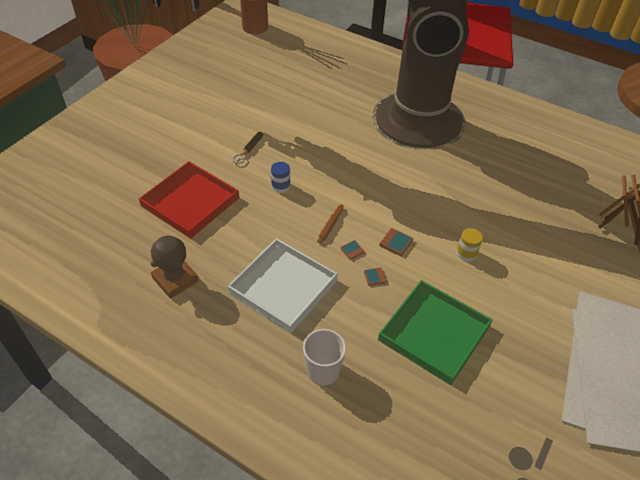

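The top view shows the trays: green (155,225), white (327,206) and red (498,270). Yellow pot is at (145,347), blue pot (412,347), knife (319,314), loop tool (488,395). Tile candidates are (239,264) small, (278,289) small and (234,324) largest. By the description I choose (234,324). The cup is at (240,127) and the head at (445,150).

```bash
cat > h.py <<'E'
import cv2,numpy as np
from station import r, imaging
def ray(name,uv,st=None):
    c=imaging.calibration(name);f=240/np.tan(np.radians(c['fov_y']/2))
    uv=np.atleast_2d(uv).astype(float);d=(uv-[c['cx'],c['cy']])/f
    if name=='wrist':
        th=np.linalg.norm(d,axis=1)[:,None]
        D=np.hstack([d/np.maximum(th,1e-9)*np.sin(th),np.cos(th)])
        T=np.eye(4);T[:3,:3]=st['eef_rot'];T[:3,3]=st['tcp_pos'];T=T@c['tool_from_camera']
        return T[:3,3],D@T[:3,:3].T
    R=cv2.Rodrigues(c['rvec'])[0]
    return -R.T@c['tvec'],np.hstack([d,np.ones((len(d),1))])@R
def cast(name,uv,z,st=None):
    o,d=ray(name,uv,st);return (o+d*((z-o[2])/d[:,2])[:,None])[:,:2]
def blobs(img,lo,hi,amin=60):
    m=cv2.inRange(cv2.cvtColor(img,cv2.COLOR_RGB2HSV),np.array(lo),np.array(hi))
    cs=cv2.findContours(m,cv2.RETR_EXTERNAL,cv2.CHAIN_APPROX_NONE)[0]
    return sorted([c[:,0,:] for c in cs if cv2.contourArea(c)>amin],key=lambda c:-cv2.contourArea(c))
def rect(P):
    (c,s,a)=cv2.minAreaRect((np.asarray(P)*1000).astype(np.float32))
    if s[0]<s[1]: s=s[::-1];a+=90
    return np.round(c,1),np.round(s,1),round((a+90)%180-90,1)
def show():
    s=r.state();R=s['eef_rot'];print('t',round(s['clock'],2),'tcp',np.round(1000*s['tcp_pos'],1),'yaw',round(np.degrees(np.arctan2(R[1,0],R[0,0])),1),'open',round(s['opening']*1000,1))
    return s
def go(x,y,z,yaw):
    """row numbers from current pose to target: tool-axes shift (mm), turn (rad)"""
    s=r.state();R=np.array(s['eef_rot']);d=R.T@(np.array([x,y,z])-1000*s['tcp_pos'])
    cur=np.degrees(np.arctan2(R[1,0],R[0,0]));t=(cur-yaw+90)%180-90
    print('shift',np.round(d,1),'turn',round(np.radians(t),3),'deg',round(t,1),'q7',round(s['q'][6],1))
E
python3 - <<'E'
from h import *
im=imaging.get_image('top')
H=dict(green=((55,120,40),(75,255,255),25),red=((0,200,90),(4,255,255),25),blue=((110,120,60),(125,255,255),60),yellow=((22,180,120),(32,255,255),60),teal=((85,90,50),(100,255,255),10))
for k,(lo,hi,z) in H.items():
    for b in blobs(im,lo,hi)[:3]: print(k,b.mean(0).round(),len(b),*rect(cast('top',b,z/1000)))
for b in blobs(im,(0,0,150),(179,40,255),2000)[:3]: print('white',b.mean(0).round(),*rect(cast('top',b,.025)))
for nm,(x0,y0,x1,y1) in dict(knife=(300,270,340,360),loop=(465,345,510,440)).items():
    sub=im[y0:y1,x0:x1]
    for b in (blobs(sub,(0,130,40),(10,255,255)) if nm=='knife' else blobs(sub,(0,0,0),(179,255,45),40)): print(nm,b.mean(0).round()+[x0,y0],*rect(cast('top',b+[x0,y0],.0075 if nm=='knife' else .012)))
a=cv2.resize(im[240:360,200:350],None,fx=4,fy=4);b=cv2.resize(im[340:440,450:520],None,fx=2.8,fy=4.8)
cv2.imwrite('pics/crop0.png',np.hstack([a,b])[...,::-1])
s=r.state();st=show();print(s['q'])
E
```

```text
green [154. 225.] 334 [572.8 316.5] [161.8 157.3] 86.1
blue [413. 346.] 69 [ 407.3 -158.1] [39.8 39.3] -83.4
teal [230. 324.] 82 [412.9 157.2] [45.  30.3] -0.5
teal [280. 290.] 44 [481.8  76.9] [29.8 19.4] -23.6
teal [241. 263.] 41 [522.9 152.8] [29.5 19.3] 44.1
white [328. 205.] [644.4  11.1] [158.7 158.6] -3.3
white [  8. 270.] [464.9 556.4] [293.1  34.5] 13.2
loop [487. 407.] [ 322.6 -299.1] [70.6 12.9] 6.0
t 0.15 tcp [ 241.4 -576.1  230.6] yaw 22.7 open 85.4
[63.36005043 23.59044007 -0.73007414 91.49242256  0.32148662 64.99057123
 -4.71085027]
```

View pics/crop0.png

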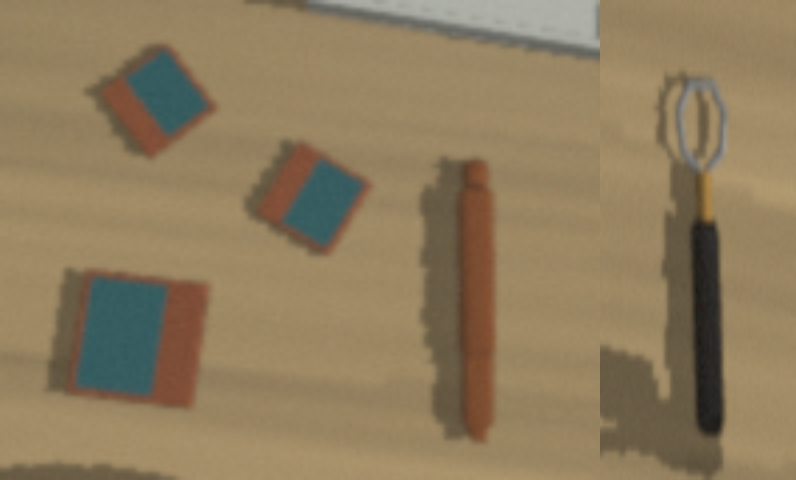

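The crop shows the largest tile at lower left, about 55 mm, glazed face up, so the choice stands. The knife's short tail is at the top (far from the robot) and its blade at the bottom. The loop tool's loop also points away from the robot.

```bash
python3 - <<'E'
from h import *
im=imaging.get_image('top');hs=cv2.cvtColor(im,cv2.COLOR_RGB2HSV)
for n,(u,v) in dict(knife=(319,315),yel=(143,347),red=(498,270),redrim=(545,270),tile=(247,325),wood=(360,300),tray=(455,270)).items(): print(n,hs[v,u])
def best(n,roi,lo,hi,z,k=1):
    x0,y0,x1,y1=roi
    for b in blobs(im[y0:y1,x0:x1],lo,hi,20)[:k]: print(n,b.mean(0).round()+[x0,y0],*rect(cast('top',b+[x0,y0],z)))
best('knife',(300,270,340,360),(0,140,60),(11,255,255),.01)
best('tile',(205,300,260,350),(0,140,60),(11,255,255),.01)
best('yel',(115,325,175,370),(18,190,100),(30,255,255),.06,2)
best('red',(430,200,570,340),(0,200,80),(179,255,255),.025)
best('brass',(470,345,500,392),(14,150,80),(24,255,255),.0075)
st=show();b=None
cv2.imwrite('pics/w0.png',imaging.get_image('wrist')[...,::-1])
# top loop end and knife ends
print('knife ends',cast('top',[[319,280],[319.5,350]],.0075)*1000,'handle tail edge/blade',cast('top',[[319,287],[319.5,327]],.01)*1000)
print('loop ends',cast('top',[[484,356],[489,429]],.0075)*1000)
go(450,5,100,0)
E
```

```text
knife [ 11 149 123]
yel [ 23 175 159]
red [  1 197 149]
redrim [  7 154 167]
tile [ 10 143 128]
wood [ 19  92 156]
tray [  2 196 163]
knife [319. 316.] [447.3   3.5] [118.   10.7] 6.7
tile [245. 325.] [412.6 130.7] [51.2 14.9] 0.3
t 0.2 tcp [ 241.4 -576.2  230.8] yaw 22.7 open 85.2
knife ends [[508.11240866  10.70091559]
 [385.52556636  -4.46382744]] handle tail edge/blade [[4.95172985e+02 9.17516357e+00]
 [4.24934475e+02 1.06607887e-01]]
loop ends [[ 408.15520279 -289.33668254]
 [ 287.38725302 -304.61227174]]
shift [ 417.  -455.4  131.2] turn 0.397 deg 22.7 q7 -4.7
```

```bash
cat >> h.py <<'E'
def go(x,y,z,yaw):
    """turn first, then shift in the turned tool axes"""
    s=show();R=np.array(s['eef_rot']);cur=np.degrees(np.arctan2(R[1,0],R[0,0]));t=(cur-yaw+90)%180-90
    d=np.array([x,y,z])-1000*s['tcp_pos'];a=np.radians(cur-t);c,n=np.cos(a),np.sin(a)
    print('turn rad',round(np.radians(t),3),'then shift',np.round([c*d[0]+n*d[1],n*d[0]-c*d[1],-d[2]],1),'q',np.round(s['q'],0))
E
python3 - <<'E'
from h import *
im=imaging.get_image('top')
def best(n,roi,lo,hi,z,k=1):
    x0,y0,x1,y1=roi
    for b in blobs(im[y0:y1,x0:x1],lo,hi,20)[:k]: print(n,b.mean(0).round()+[x0,y0],*rect(cast('top',b+[x0,y0],z)))
best('tile',(205,300,260,350),(0,110,40),(110,255,255),.01)
best('tile-terra',(205,300,260,350),(0,130,60),(13,255,255),.01,2)
best('knife',(300,270,340,360),(0,130,60),(14,255,255),.0095)
best('yel',(115,325,175,370),(21,150,100),(32,255,255),.06,2)
best('red',(430,200,570,340),(0,140,80),(9,255,255),.025)
go(450,4,230,7)
E
```

```text
tile [232. 324.] [412.7 149.6] [56.3 55.4] 89.9
tile-terra [245. 326.] [412.5 130.3] [52.7 16.1] -1.7
knife [319. 315.] [447.4   3.6] [121.6  14.1] 6.7
yel [141. 346.] [354.6 289.8] [42.3 41.8] 53.6
red [498. 269.] [ 562.3 -301. ] [163.3 162.5] 85.3
t 0.3 tcp [ 241.5 -576.3  231. ] yaw 22.7 open 85.2
turn rad 0.275 then shift [ 277.7 -550.5    1. ] q [63. 24. -1. 91.  0. 65. -5.]
```

```bash
python3 -m handwheel '[0,0,0,0.1375, 0,0,0,0.1375, 23,-46,0,0, 23,-46,0,0, 23,-46,0,0, 23,-46,0,0, 23,-46,0,0, 23,-46,0,0]' 0.55
python3 -m handwheel '[23,-46,20,0, 23,-46,20,0, 23,-46,20,0, 23,-46,20,0, 23,-46,20,0, 23,-46,10,0, 0,0,0,0, 0,0,0,0]'; python3 -c "
from h import *
go(450,4,3,7)"
```

```text
clock: 1.3
tcp_pos: [0.3454, -0.2841, 0.2315]
eef_rot: [[0.993, 0.121, 0.001], [0.121, -0.993, -0.001], [0.0, 0.001, -1.0]]
ft_force: [0.9, -0.2, 1.0]
opening: 0.0384
grasp_force: 0.0
clock: 2.3
tcp_pos: [0.4482, 0.0046, 0.1212]
eef_rot: [[0.993, 0.122, -0.001], [0.122, -0.993, -0.0], [-0.001, 0.0, -1.0]]
ft_force: [0.7, -0.4, -0.1]
opening: 0.0383
grasp_force: 0.0
t 2.3 tcp [448.2   4.6 121.2] yaw 7.0 open 38.3
turn rad 0.0 then shift [  1.7   0.8 118.2] q [ 11.  16. -21. 121.   8.  44. -98.]
```

```bash
python3 - <<'E'
from h import *
s=r.state();im=imaging.get_image('wrist');cv2.imwrite('pics/w1.png',im[...,::-1])
for b in blobs(im,(0,130,50),(14,255,255),300)[:4]:
    P=cast('wrist',b,.0085,s);print(b.mean(0).round(),*rect(P))
E
```

```text
[619. 143.] [ 561.1 -238.2] [184.   90.4] 15.4
[319. 226.] [448.7   5.1] [124.1  15.7] 7.4
[129. 116.] [522.4 156.4] [39.  38.9] 44.4
[133. 247.] [415.5 150.6] [58.5 57. ] 89.6
```

View pics/w1.png

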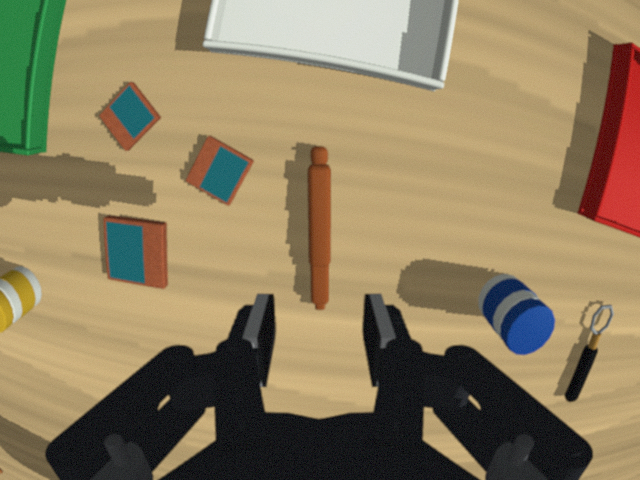

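The wrist view shows the knife centred between the fingers at about (319,226), tail up and blade toward the robot. Both views agree within 2 mm, so I descend.

```bash
python3 -m handwheel '[2,0,40,0, 0,0,40,0, 0,0,25,0, 0,0,12,0, 0,0,0,0, 0,0,0,0]'; python3 -m handwheel '[0,0,0,0, 0,0,0,0, 0,0,0,0, 0,0,0,0, 0,0,0,0]' 1; python3 -m handwheel '[0,0,-30,0, 0,0,-50,0, 0,0,-40,0, 0,0,0,0]'; python3 -c "
from h import *
go(541,320,110,-4)"
```

```text
clock: 3.1
tcp_pos: [0.4511, 0.0049, 0.0052]
eef_rot: [[0.993, 0.121, 0.002], [0.121, -0.993, -0.0], [0.002, 0.0, -1.0]]
ft_force: [0.3, 0.5, -0.0]
opening: 0.0387
grasp_force: 0.0
clock: 3.72
tcp_pos: [0.451, 0.0052, 0.0053]
eef_rot: [[0.993, 0.121, 0.002], [0.121, -0.993, -0.0], [0.002, 0.001, -1.0]]
ft_force: [-1.1, -0.7, 8.6]
opening: 0.0142
grasp_force: 58.8
clock: 4.22
tcp_pos: [0.4525, 0.0053, 0.1275]
eef_rot: [[0.993, 0.121, 0.007], [0.121, -0.993, -0.0], [0.007, 0.001, -1.0]]
ft_force: [-0.4, -0.2, -0.9]
opening: 0.0142
grasp_force: 59.0
t 4.22 tcp [452.5   5.3 127.5] yaw 7.0 open 14.2
turn rad 0.191 then shift [  66.3 -320.1   17.5] q [ 12.  16. -22. 120.   8.  45. -98.]
```

```bash
python3 -m handwheel '[0,0,0,0.0955, 0,0,0,0.0955, 12.6,-43.8,0,0, 12.6,-43.8,0,0, 12.6,-43.8,0,0, 12.6,-43.8,0,0, 12.6,-43.8,0,0, 12.6,-43.8,0,0]';python3 -m handwheel '[12.6,-43.8,0,0, 12.6,-43.8,20,0, 0,0,20,0, 0,0,0,0, 0,0,0,0]'; python3 - <<'E'
from h import *
go(577.6,348,10.5,-4)
s=r.state();im=imaging.get_image('wrist');cv2.imwrite('pics/w2.png',im[...,::-1])
for b in blobs(im,(55,120,30),(75,255,255),300)[:2]: print(b.mean(0).round(),*rect(cast('wrist',b,.025,s)))
E
```

```text
clock: 5.22
tcp_pos: [0.5439, 0.2632, 0.123]
eef_rot: [[0.998, -0.069, -0.001], [-0.069, -0.998, -0.001], [-0.001, 0.001, -1.0]]
ft_force: [0.3, 0.8, 0.1]
opening: 0.0139
grasp_force: 59.0
clock: 5.85
tcp_pos: [0.5754, 0.3464, 0.0843]
eef_rot: [[0.998, -0.07, -0.0], [-0.07, -0.998, -0.001], [-0.0, 0.001, -1.0]]
ft_force: [1.0, 0.2, 0.5]
opening: 0.0145
grasp_force: 59.0
t 5.85 tcp [575.4 346.4  84.3] yaw -4.0 open 14.5
turn rad -0.001 then shift [ 2.1 -1.8 73.8] q [ -22.   38.  -20.   91.   15.   54. -141.]
[349. 229.] [576.8 321.2] [158.4 158.2] -3.9
```

View pics/w2.png

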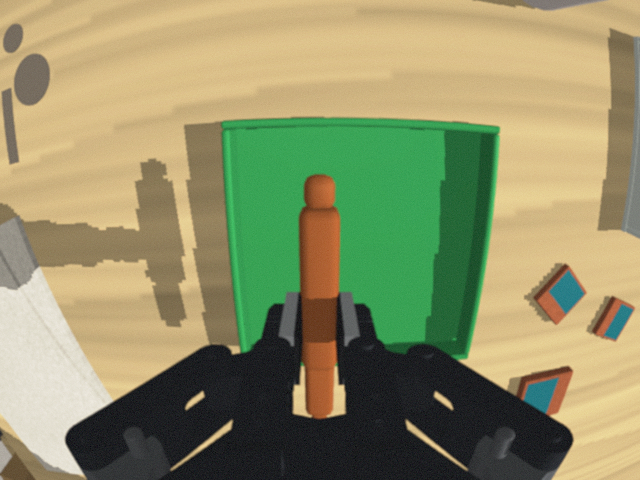

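The wrist view shows the knife held along the tray, at about (320,290). The tray centre measures (577,321), against (573,317) from the top view, so I take the mean and lower.

```bash
python3 -m handwheel '[3,-3,30,0, 0,0,25,0, 0,0,12,0, 0,0,6,0, 0,0,0,0, 0,0,0,0]'; python3 -m handwheel '[0,0,0,0, 0,0,0,0, 0,0,0,0]' 0.68; python3 -m handwheel '[0,0,-30,0, 0,0,-50,0, 0,0,-50,0, 0,0,-30,0, 0,0,0,0]'; python3 - <<'E'
from h import *
go(329,-298.5,170,7)
s=r.state();im=imaging.get_image('wrist');cv2.imwrite('pics/w3.png',im[...,::-1])
for b in blobs(im,(55,120,30),(75,255,255),300)[:2]: print(b.mean(0).round(),*rect(cast('wrist',b,.025,s)))
for b in blobs(im,(0,130,50),(14,255,255),300)[:4]: print(b.mean(0).round(),*rect(cast('wrist',b,.0135,s)))
E
```

```text
clock: 6.65
tcp_pos: [0.5789, 0.351, 0.0123]
eef_rot: [[0.998, -0.069, 0.001], [-0.069, -0.998, 0.001], [0.001, -0.001, -1.0]]
ft_force: [-0.5, -0.1, -0.4]
opening: 0.0137
grasp_force: 59.0
clock: 7.02
tcp_pos: [0.5785, 0.3507, 0.0115]
eef_rot: [[0.998, -0.069, 0.0], [-0.069, -0.998, 0.0], [0.0, -0.0, -1.0]]
ft_force: [0.3, -0.6, 1.1]
opening: 0.0274
grasp_force: 0.0
clock: 7.65
tcp_pos: [0.5797, 0.3517, 0.1746]
eef_rot: [[0.998, -0.069, 0.005], [-0.069, -0.998, 0.003], [0.004, -0.003, -1.0]]
ft_force: [0.4, 1.1, -1.1]
opening: 0.0273
grasp_force: 0.0
t 7.65 tcp [579.7 351.7 174.6] yaw -4.0 open 27.3
turn rad -0.191 then shift [-328.   614.8    4.6] q [ -21.   33.  -22.   86.   13.   63. -139.]
[354. 216.] [576.7 321.1] [158.2 157.8] -3.8
[320. 216.] [577.2 351.8] [122.6  14.6] -4.3
[ 10. 374.] [365.2 818.7] [203.2  71.1] -35.1
[508. 343.] [420.6 156.1] [57.7 57.4] -0.8
[514. 256.] [526.1 163.6] [39.8 37. ] 43.8
```

```bash
python3 -m handwheel '[0,0,0,-0.0955, 0,0,0,-0.0955, -23.2,43.9,0,0, -23.2,43.9,0,0, -23.2,43.9,0,0, -23.2,43.9,0,0, -23.2,43.9,0,0, -23.2,43.9,0,0]' 0.55;python3 -m handwheel '[-23.2,43.9,0,0, -23.2,43.9,0,0, -23.2,43.9,0,0, -23.2,43.9,0,0, -23.2,43.9,0,0, -23.2,43.9,0,0, -23.2,43.9,0,0, -23.2,43.9,0,0]'; python3 -m handwheel '[0,0,25,0, 0,0,25,0, 0,0,0,0, 0,0,0,0]'; python3 - <<'E'
from h import *
s=show();im=imaging.get_image('wrist');cv2.imwrite('pics/w4.png',im[...,::-1])
b=[b for b in blobs(im[:330],(0,0,0),(179,255,50),200)]
for b in b[:4]: print(b.mean(0).round(),*rect(cast('wrist',b,.011,s)))
E
```

```text
clock: 8.7
tcp_pos: [0.4706, 0.0704, 0.1699]
eef_rot: [[0.993, 0.121, -0.002], [0.121, -0.993, -0.0], [-0.002, 0.0, -1.0]]
ft_force: [0.5, -0.2, 0.8]
opening: 0.0383
grasp_force: 0.0
clock: 9.7
tcp_pos: [0.3291, -0.2998, 0.1701]
eef_rot: [[0.993, 0.121, -0.002], [0.121, -0.993, 0.001], [-0.001, -0.001, -1.0]]
ft_force: [0.2, -0.4, -0.6]
opening: 0.0386
grasp_force: 0.0
clock: 10.2
tcp_pos: [0.3306, -0.2987, 0.1214]
eef_rot: [[0.993, 0.122, -0.001], [0.122, -0.993, 0.0], [-0.0, -0.001, -1.0]]
ft_force: [0.7, 0.4, 1.3]
opening: 0.0382
grasp_force: 0.0
t 10.2 tcp [ 330.6 -298.7  121.4] yaw 7.0 open 38.2
[320. 241.] [ 324.3 -299.6] [72.8 14.6] 5.9
[268. 314.] [ 262.3 -265.1] [31.8 11.4] 3.8
[369. 314.] [ 272.3 -346.4] [31.8 11.4] 10.1
[242. 318.] [ 254.3 -245.7] [27.9  9.6] -18.4
```

View pics/w4.png

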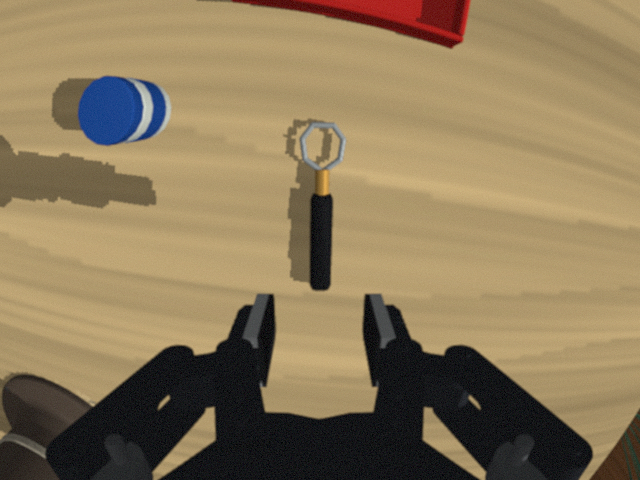

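The wrist view shows the loop tool's handle at (320,241) with the loop at (322,145), between the fingers. Its centre agrees with the top view within 2 mm, so I grip.

```bash
python3 -m handwheel '[2,0,40,0, 0,0,40,0, 0,0,25,0, 0,0,12,0, 0,0,0,0, 0,0,0,0]'; python3 -m handwheel '[0,0,0,0, 0,0,0,0, 0,0,0,0, 0,0,0,0, 0,0,0,0]' 1; python3 -m handwheel '[0,0,-30,0, 0,0,-50,0, 0,0,-50,0, 0,0,0,0]'; python3 -c "
from h import *
go(560,292,130,-4)"
```

```text
clock: 11.0
tcp_pos: [0.3333, -0.2992, 0.0053]
eef_rot: [[0.993, 0.122, 0.001], [0.122, -0.993, -0.001], [0.001, 0.001, -1.0]]
ft_force: [-0.3, -0.2, 0.6]
opening: 0.0383
grasp_force: 0.0
clock: 11.62
tcp_pos: [0.3332, -0.2991, 0.0054]
eef_rot: [[0.993, 0.121, 0.001], [0.121, -0.993, -0.001], [0.001, 0.001, -1.0]]
ft_force: [-1.7, 1.2, 8.8]
opening: 0.0139
grasp_force: 58.8
clock: 12.12
tcp_pos: [0.3346, -0.3003, 0.1383]
eef_rot: [[0.993, 0.121, 0.006], [0.121, -0.993, -0.005], [0.006, 0.006, -1.0]]
ft_force: [0.1, -0.5, -1.3]
opening: 0.0142
grasp_force: 59.1
t 12.12 tcp [ 334.6 -300.3  138.3] yaw 7.0 open 14.2
turn rad 0.191 then shift [ 183.5 -606.6    8.3] q [ 43.  13.  -9. 121.   3.  46. -50.]
```

```bash
python3 -m handwheel '[0,0,0,0.0955, 0,0,0,0.0955, 14.1,-46.7,0,0, 14.1,-46.7,0,0, 14.1,-46.7,0,0, 14.1,-46.7,0,0, 14.1,-46.7,0,0, 14.1,-46.7,0,0]';python3 -m handwheel '[14.1,-46.7,0,0, 14.1,-46.7,0,0, 14.1,-46.7,0,0, 14.1,-46.7,0,0, 14.1,-46.7,0,0, 14.1,-46.7,0,0, 14.1,-46.7,20,0, 0,0,20,0]'; python3 -m handwheel '[0,0,0,0, 0,0,0,0]'; python3 - <<'E'
from h import *
s=show();im=imaging.get_image('wrist');cv2.imwrite('pics/w5.png',im[...,::-1])
go(559,292,11,-4)
for b in blobs(im,(55,120,30),(75,255,255),300)[:1]: print(b.mean(0).round(),*rect(cast('wrist',b,.025,s)))
E
```

```text
clock: 13.12
tcp_pos: [0.4363, -0.0235, 0.1338]
eef_rot: [[0.998, -0.069, -0.001], [-0.069, -0.998, -0.0], [-0.001, 0.0, -1.0]]
ft_force: [0.7, -1.0, 0.3]
opening: 0.014
grasp_force: 59.1
clock: 14.12
tcp_pos: [0.5567, 0.2989, 0.0927]
eef_rot: [[0.998, -0.064, -0.001], [-0.064, -0.998, 0.003], [-0.001, -0.003, -1.0]]
ft_force: [-0.3, -0.4, -0.4]
opening: 0.0143
grasp_force: 59.1
clock: 14.38
tcp_pos: [0.5576, 0.2928, 0.0944]
eef_rot: [[0.997, -0.071, -0.0], [-0.071, -0.997, -0.001], [-0.0, 0.001, -1.0]]
ft_force: [0.6, -0.3, 0.3]
opening: 0.0139
grasp_force: 59.1
t 14.38 tcp [557.6 292.8  94.4] yaw -4.1 open 13.9
t 14.43 tcp [557.9 293.   95. ] yaw -4.1 open 14.0
turn rad -0.001 then shift [ 1.1  0.9 84. ] q [ -18.   34.  -20.   97.   14.   52. -138.]
[291. 209.] [576.5 320.9] [158.7 158.2] -3.8
```

View pics/w5.png

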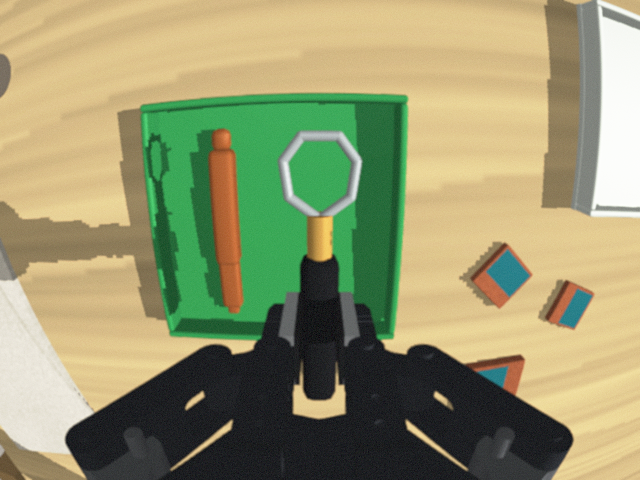

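The wrist view shows the knife flat in the tray at (226,220). The loop tool is held clear of it, loop at (320,172), ready to lower.

```bash
python3 -m handwheel '[1,1,40,0, 0,0,25,0, 0,0,12,0, 0,0,6,0, 0,0,0,0, 0,0,0,0]'; python3 -m handwheel '[0,0,0,0, 0,0,0,0, 0,0,0,0]' 0.68; python3 -m handwheel '[0,0,-30,0, 0,0,-50,0, 0,0,-50,0, 0,0,-10,0]' - ; python3 -c "
from h import *
go(356,291,110,-4)"
```

```text
clock: 15.18
tcp_pos: [0.559, 0.2936, 0.0123]
eef_rot: [[0.998, -0.069, 0.001], [-0.069, -0.998, 0.001], [0.001, -0.001, -1.0]]
ft_force: [0.7, 0.6, -0.3]
opening: 0.0137
grasp_force: 59.1
clock: 15.55
tcp_pos: [0.5585, 0.2934, 0.0115]
eef_rot: [[0.998, -0.069, 0.0], [-0.069, -0.998, 0.0], [0.0, -0.0, -1.0]]
ft_force: [0.4, -0.2, -0.7]
opening: 0.0273
grasp_force: 0.0
clock: 16.05
tcp_pos: [0.5601, 0.2945, 0.1554]
eef_rot: [[0.998, -0.069, 0.006], [-0.069, -0.998, 0.003], [0.005, -0.003, -1.0]]
ft_force: [0.4, 0.2, -0.4]
opening: 0.0274
grasp_force: 0.0
t 16.05 tcp [560.1 294.5 155.4] yaw -4.0 open 27.4
turn rad 0.0 then shift [-203.3   17.7   45.4] q [ -17.   30.  -21.   94.   12.   58. -136.]
```

```bash
python3 -m handwheel '[0,0,0,-0.15, 0,0,0,-0.15, -40,-8.5,9,0, -40,-8.5,9,0, -40,-8.5,9,0, -40,-8.5,9,0, -40,-8.5,9,0, 0,0,0,0]' 0; python3 -m handwheel '[0,0,0,0]' - ; python3 - <<'E'
from h import *
s=show();im=imaging.get_image('wrist');cv2.imwrite('pics/w6.png',im[...,::-1])
for b in blobs(im,(21,150,80),(32,255,255),300)[:3]: print(b.mean(0).round(),*rect(cast('wrist',b,.06,s)))
go(356,291,8,13.2)
E
```

```text
clock: 17.05
tcp_pos: [0.3506, 0.288, 0.1052]
eef_rot: [[0.973, 0.232, -0.003], [0.232, -0.973, -0.002], [-0.003, 0.002, -1.0]]
ft_force: [-0.6, -0.4, 0.2]
opening: 0.0858
grasp_force: 0.0
clock: 17.18
tcp_pos: [0.3546, 0.2889, 0.1062]
eef_rot: [[0.973, 0.229, 0.0], [0.229, -0.973, 0.0], [0.0, 0.0, -1.0]]
ft_force: [0.1, 0.1, 0.3]
opening: 0.0854
grasp_force: 0.0
t 17.18 tcp [354.6 288.9 106.2] yaw 13.2 open 85.4
[314. 262.] [358.3 292.8] [44.8 42.3] 15.0
[315. 218.] [382.5 297.8] [33.7 12.9] -77.8
t 17.23 tcp [354.9 289.  106.3] yaw 13.2 open 85.7
turn rad -0.0 then shift [ 1.5 -1.7 98.3] q [ -21.   19.  -29.  120.   14.   44. -135.]
```

View pics/w6.png

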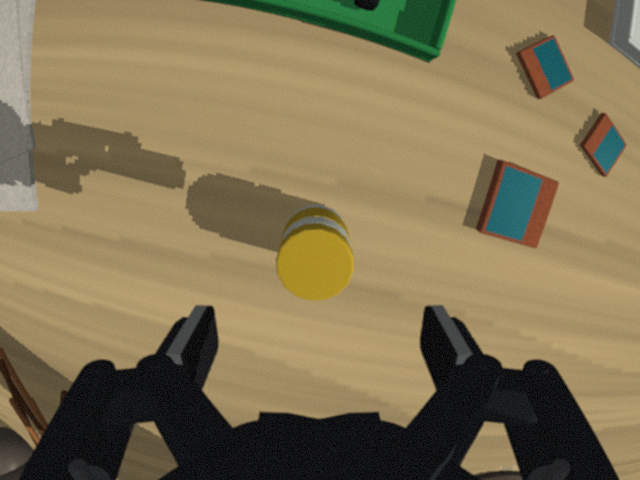

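The yellow pot's lid is at (314,262), between the open fingers, giving a centre of about (357,292). The top view gave (355,290). Grip next.

```bash
python3 -m handwheel '[3,-3,0,0, 0,0,40,0, 0,0,35,0, 0,0,15,0, 0,0,8,0, 0,0,0,0, 0,0,0,0]'; python3 -m handwheel '[0,0,0,0, 0,0,0,0, 0,0,0,0, 0,0,0,0, 0,0,0,0]' 1; python3 -m handwheel '[0,0,-30,0, 0,0,-50,0, 0,0,-40,0, 0,0,0,0]' - ; python3 -c "
from h import *
go(592,-300,120,-4.7)"
```

```text
clock: 18.1
tcp_pos: [0.3568, 0.293, 0.0091]
eef_rot: [[0.974, 0.229, 0.001], [0.229, -0.974, 0.001], [0.001, -0.001, -1.0]]
ft_force: [0.2, -0.0, 1.0]
opening: 0.0856
grasp_force: 0.0
clock: 18.73
tcp_pos: [0.3565, 0.2926, 0.0089]
eef_rot: [[0.973, 0.229, 0.001], [0.229, -0.973, 0.0], [0.001, -0.0, -1.0]]
ft_force: [-1.1, -0.6, 5.7]
opening: 0.043
grasp_force: 60.1
clock: 19.23
tcp_pos: [0.3577, 0.2937, 0.1311]
eef_rot: [[0.974, 0.228, 0.005], [0.228, -0.974, 0.003], [0.005, -0.002, -1.0]]
ft_force: [-0.8, -0.3, -0.9]
opening: 0.0427
grasp_force: 61.1
t 19.23 tcp [357.7 293.7 131.1] yaw 13.2 open 42.7
turn rad 0.312 then shift [282.1 572.5  11.1] q [ -19.   18.  -31.  118.   12.   47. -134.]
```

```bash
python3 -m handwheel '[6.6,45.1,0,0, 6.6,45.1,0,0, 6.6,45.1,0,0, 6.6,45.1,0,0, 6.6,45.1,0,0, 6.6,45.1,0,0, 6.6,45.1,0,0, 6.6,45.1,0,0]';python3 -m handwheel '[6.6,45.1,0,0, 6.6,45.1,0,0, 6.6,45.1,0,0, 6.6,45.1,0,0, 6.6,45.1,0,0, 6.6,45.1,0,0, 0,0,0,0.156, 0,0,0,0.156]'; python3 -m handwheel '[0,0,0,0, 0,0,0,0]'; python3 - <<'E'
from h import *
s=show();im=imaging.get_image('wrist');cv2.imwrite('pics/w7.png',im[...,::-1])
for b in blobs(im,(0,140,60),(9,255,255),3000)[:1]: print(b.mean(0).round(),*rect(cast('wrist',b,.025,s)))
go(594,-303,14,-4.7)
E
```

```text
clock: 20.23
tcp_pos: [0.4898, -0.0482, 0.1272]
eef_rot: [[0.973, 0.229, -0.002], [0.229, -0.973, -0.0], [-0.002, -0.0, -1.0]]
ft_force: [0.8, 0.2, -1.2]
opening: 0.0424
grasp_force: 61.2
clock: 21.22
tcp_pos: [0.5896, -0.3015, 0.1259]
eef_rot: [[0.996, -0.088, -0.003], [-0.088, -0.996, 0.001], [-0.003, -0.001, -1.0]]
ft_force: [-0.2, 0.5, -1.0]
opening: 0.043
grasp_force: 61.2
clock: 21.48
tcp_pos: [0.5903, -0.3007, 0.1274]
eef_rot: [[0.997, -0.077, -0.001], [-0.077, -0.997, 0.0], [-0.001, -0.0, -1.0]]
ft_force: [-0.9, 0.1, -0.2]
opening: 0.0427
grasp_force: 61.2
t 21.48 tcp [ 590.3 -300.7  127.4] yaw -4.4 open 42.7
[328. 239.] [ 575.3 -303.2] [159.6 145.1] 85.2
t 21.52 tcp [ 590.4 -300.8  127.7] yaw -4.5 open 42.7
turn rad 0.004 then shift [  3.8   1.9 113.7] q [ 30.  33. -11.  91.   7.  56. -77.]
```

View pics/w7.png

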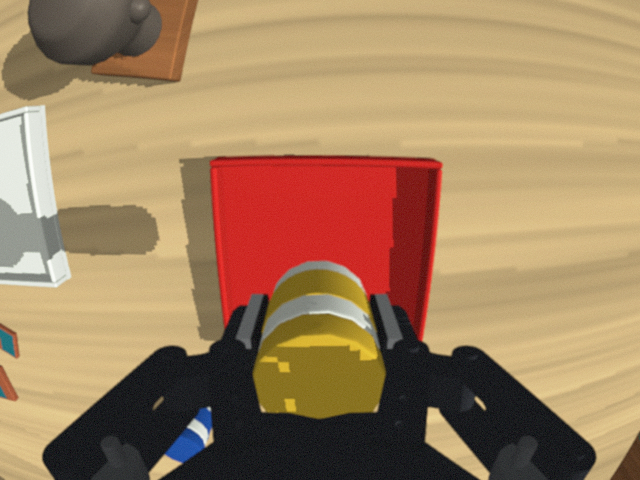

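The wrist view shows the yellow pot held over the red tray, whose far rim is at row 160 with edges at columns 212 and 441. Its centre is near (566,-302). The head is at the upper left, well clear. Lower it in the far half.

```bash
python3 -m handwheel '[9,3,0,0, 0,0,45,0, 0,0,35,0, 0,0,20,0, 0,0,8,0, 0,0,5,0, 0,0,0,0, 0,0,0,0]'; python3 -m handwheel '[0,0,0,0, 0,0,0,0, 0,0,0,0]' 0.3; python3 -m handwheel '[0,0,-20,0, 0,0,-40,0, 0,0,-50,0, 0,0,0,0]' - ; python3 -c "
from h import *
go(408,-158,110,-4.7)"
```

```text
clock: 22.52
tcp_pos: [0.6, -0.3051, 0.0164]
eef_rot: [[0.997, -0.081, 0.002], [-0.081, -0.997, -0.001], [0.002, 0.001, -1.0]]
ft_force: [0.9, 0.2, 0.2]
opening: 0.0429
grasp_force: 61.2
clock: 22.9
tcp_pos: [0.5994, -0.3048, 0.0155]
eef_rot: [[0.997, -0.081, 0.0], [-0.081, -0.997, -0.0], [0.0, 0.0, -1.0]]
ft_force: [-0.0, -0.8, -0.3]
opening: 0.0595
grasp_force: 0.0
clock: 23.4
tcp_pos: [0.6024, -0.306, 0.1319]
eef_rot: [[0.997, -0.081, 0.009], [-0.081, -0.997, -0.004], [0.009, 0.003, -1.0]]
ft_force: [0.6, 0.2, 0.1]
opening: 0.0599
grasp_force: 0.0
t 23.4 tcp [ 602.4 -306.   131.9] yaw -4.7 open 59.9
turn rad 0.001 then shift [-205.9 -131.5   21.9] q [ 30.  34. -11.  89.   7.  57. -77.]
```

```bash
python3 -m handwheel '[-41,-26.3,3,0, -41,-26.3,3,0, -41,-26.3,3,0, -41,-26.3,3,0, -41,-26.3,3,0, 0,0,0,0, 0,0,0,0]' 0; python3 - <<'E'
from h import *
s=show();im=imaging.get_image('wrist');cv2.imwrite('pics/w8.png',im[...,::-1])
for b in blobs(im,(108,120,50),(125,255,255),300)[:3]: print(b.mean(0).round(),*rect(cast('wrist',b,.06,s)))
for b in blobs(im,(21,150,80),(32,255,255),300)[:3]: print('yel',b.mean(0).round(),*rect(cast('wrist',b,.065,s)))
for b in blobs(im,(0,140,60),(9,255,255),3000)[:1]: print('red',b.mean(0).round(),*rect(cast('wrist',b,.025,s)))
go(408,-158,9,-4.7)
E
```

```text
clock: 24.28
tcp_pos: [0.4067, -0.1575, 0.1111]
eef_rot: [[0.997, -0.081, 0.002], [-0.081, -0.997, -0.001], [0.002, 0.001, -1.0]]
ft_force: [-0.2, -0.5, -0.4]
opening: 0.0853
grasp_force: 0.0
t 24.27 tcp [ 406.7 -157.5  111.1] yaw -4.6 open 85.3
[320. 257.] [ 411.1 -157.7] [44.1 42.3] -25.2
red [502.  59.] [ 537.5 -297.7] [165.2 104.9] 86.0
t 24.32 tcp [ 407.  -157.7  110.9] yaw -4.7 open 85.3
turn rad 0.001 then shift [  1.1   0.2 101.9] q [ 27.  15. -14. 123.   6.  42. -86.]
```

View pics/w8.png

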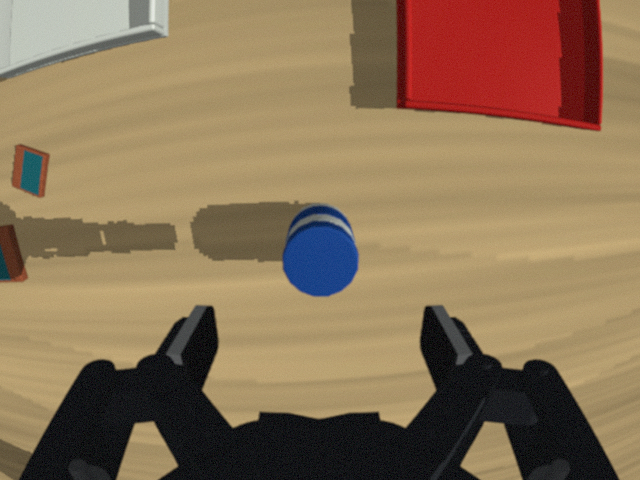

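The blue pot's lid is at (320,257), between the open fingers, and both views agree. Grip next.

```bash
python3 -m handwheel '[2.5,0,0,0, 0,0,40,0, 0,0,35,0, 0,0,18,0, 0,0,9,0, 0,0,0,0, 0,0,0,0]'; python3 -m handwheel '[0,0,0,0, 0,0,0,0, 0,0,0,0, 0,0,0,0, 0,0,0,0]' 1; python3 -m handwheel '[0,0,-30,0, 0,0,-50,0, 0,0,-40,0, 0,0,0,0]' - ; python3 -c "
from h import *
go(532.5,-299,110,-4.7)"
```

```text
clock: 25.2
tcp_pos: [0.4089, -0.1575, 0.0089]
eef_rot: [[0.997, -0.081, 0.001], [-0.081, -0.997, -0.0], [0.001, 0.0, -1.0]]
ft_force: [-0.3, 0.4, 0.4]
opening: 0.0851
grasp_force: 0.0
clock: 25.82
tcp_pos: [0.4084, -0.1574, 0.0089]
eef_rot: [[0.997, -0.081, 0.001], [-0.081, -0.997, -0.0], [0.001, 0.0, -1.0]]
ft_force: [-1.4, -0.6, 7.1]
opening: 0.0429
grasp_force: 60.0
clock: 26.32
tcp_pos: [0.41, -0.1579, 0.1311]
eef_rot: [[0.997, -0.081, 0.006], [-0.081, -0.997, -0.002], [0.006, 0.002, -1.0]]
ft_force: [-0.3, -0.2, -0.7]
opening: 0.0428
grasp_force: 61.1
t 26.32 tcp [ 410.  -157.9  131.1] yaw -4.7 open 42.8
turn rad 0.0 then shift [133.7 130.6  21.1] q [ 28.  14. -15. 122.   5.  45. -85.]
```

```bash
python3 -m handwheel '[33.4,32.6,0,0, 33.4,32.6,0,0, 33.4,32.6,0,0, 33.4,32.6,0,0, 0,0,0,0, 0,0,0,0]';  python3 - <<'E'
from h import *
s=show();im=imaging.get_image('wrist');cv2.imwrite('pics/w9.png',im[...,::-1])
for b in blobs(im,(0,140,60),(9,255,255),3000)[:1]: print('red',b.mean(0).round(),*rect(cast('wrist',b,.025,s)))
go(532.5,-299,15,-4.7)
E
```

```text
clock: 27.08
tcp_pos: [0.5297, -0.2972, 0.1267]
eef_rot: [[0.997, -0.081, -0.003], [-0.081, -0.997, 0.002], [-0.003, -0.001, -1.0]]
ft_force: [-0.5, 0.5, -0.7]
opening: 0.0428
grasp_force: 61.2
t 27.07 tcp [ 529.7 -297.2  126.7] yaw -4.6 open 42.8
red [323. 177.] [ 565.8 -302.4] [159.7 159.4] -4.7
t 27.12 tcp [ 529.7 -296.9  127.1] yaw -4.6 open 42.9
turn rad 0.002 then shift [  2.9   1.9 112.1] q [ 33.  28. -12.  99.   7.  53. -76.]
```

View pics/w9.png

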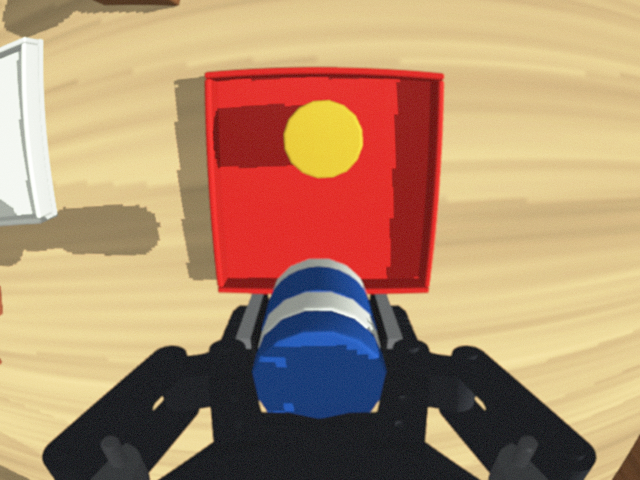

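The yellow pot stands in the far half of the red tray, lid at (323,139), and the near half is free. Lower the blue pot.

```bash
python3 -m handwheel '[3,2,0,0, 0,0,45,0, 0,0,35,0, 0,0,20,0, 0,0,8,0, 0,0,4,0, 0,0,0,0, 0,0,0,0]'; python3 -m handwheel '[0,0,0,0, 0,0,0,0, 0,0,0,0]' 0.3; python3 -m handwheel '[0,0,-20,0, 0,0,-40,0, 0,0,-50,0, 0,0,0,0]' - ; python3 -c "
from h import *
go(414,150,120,-0.3)"
```

```text
clock: 28.12
tcp_pos: [0.5342, -0.3006, 0.0173]
eef_rot: [[0.997, -0.081, 0.001], [-0.081, -0.997, -0.001], [0.001, 0.001, -1.0]]
ft_force: [-0.3, 0.2, -0.6]
opening: 0.043
grasp_force: 61.2
clock: 28.5
tcp_pos: [0.5337, -0.3004, 0.0165]
eef_rot: [[0.997, -0.081, 0.0], [-0.081, -0.997, -0.0], [0.0, 0.0, -1.0]]
ft_force: [-0.2, -0.3, 0.2]
opening: 0.0597
grasp_force: 0.0
clock: 29.0
tcp_pos: [0.5364, -0.3016, 0.1322]
eef_rot: [[0.997, -0.081, 0.008], [-0.081, -0.997, -0.004], [0.009, 0.004, -1.0]]
ft_force: [0.6, 0.2, -1.2]
opening: 0.0596
grasp_force: 0.0
t 29.0 tcp [ 536.4 -301.6  132.2] yaw -4.7 open 59.6
turn rad -0.076 then shift [-124.8 -451.    12.2] q [ 33.  28. -12.  99.   7.  53. -76.]
```

```bash
python3 -m handwheel '[0,0,0,-0.076, -12.5,-45.1,1,0, -12.5,-45.1,1,0, -12.5,-45.1,1,0, -12.5,-45.1,1,0, -12.5,-45.1,1,0, -12.5,-45.1,1,0, -12.5,-45.1,1,0]' 0;  python3 -m handwheel '[-12.5,-45.1,1,0, -12.5,-45.1,1,0, -12.5,-45.1,1,0, 0,0,0,0, 0,0,0,0]'; python3 - <<'E'
from h import *
s=show();im=imaging.get_image('wrist');cv2.imwrite('pics/w10.png',im[...,::-1])
m=im[:,200:440]
for b in blobs(m,(0,110,40),(13,255,255),1000)[:3]: print('terra',b.mean(0).round()+[200,0],*rect(cast('wrist',b+[200,0],.01,s)))
for b in blobs(im,(85,90,40),(102,255,255),300)[:3]: print('teal',b.mean(0).round(),*rect(cast('wrist',b,.01,s)))
go(414,150,3,0)
E
```

```text
clock: 30.0
tcp_pos: [0.4471, 0.0171, 0.1196]
eef_rot: [[1.0, -0.005, 0.0], [-0.005, -1.0, -0.0], [0.0, 0.0, -1.0]]
ft_force: [1.7, 0.8, -0.1]
opening: 0.0854
grasp_force: 0.0
clock: 30.62
tcp_pos: [0.4109, 0.1507, 0.1163]
eef_rot: [[1.0, -0.005, -0.0], [-0.005, -1.0, -0.001], [-0.0, 0.001, -1.0]]
ft_force: [0.6, -0.7, -0.5]
opening: 0.0853
grasp_force: 0.0
t 30.62 tcp [410.9 150.7 116.3] yaw -0.3 open 85.3
terra [319. 229.] [415.5 151.4] [55.4 54.9] -0.3
terra [307.  76.] [521.8 158.1] [37.7 37.3] 43.7
teal [309. 231.] [414.7 158.4] [47.4 32.7] -0.2
teal [313.  71.] [525.3 154.6] [32.5 22.3] 44.5
teal [425. 134.] [484.1  78.7] [32.2 22.1] -24.2
t 30.68 tcp [411.1 150.2 116.3] yaw -0.4 open 85.5
turn rad -0.006 then shift [  2.9   0.2 113.3] q [  -6.   16.  -24.  122.    9.   44. -126.]
```

View pics/w10.png

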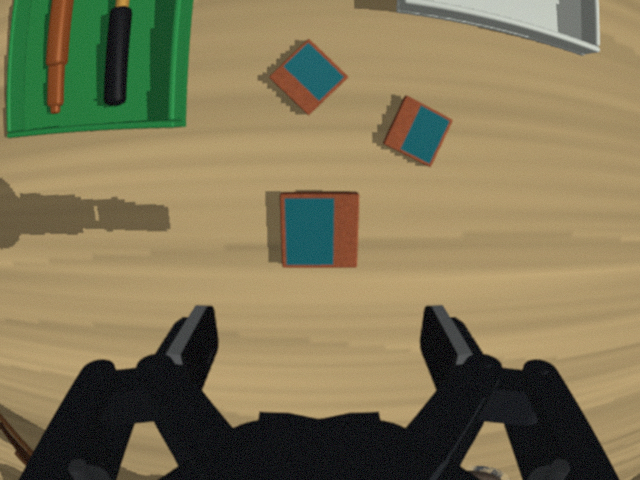

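The big tile is at (319,229), square to the gripper and centred. It measures 55 x 55 mm, against 37 mm for the small ones, with the teal face up. Grip next.

```bash
python3 -m handwheel '[3.5,-0.5,0,0, 0,0,45,0, 0,0,40,0, 0,0,22,0, 0,0,10,0, 0,0,0,0, 0,0,0,0]'; python3 -m handwheel '[0,0,0,0, 0,0,0,0, 0,0,0,0, 0,0,0,0, 0,0,0,0]' 1; python3 -m handwheel '[0,0,-15,0, 0,0,-45,0, 0,0,-40,0, 0,0,0,0]' - ; python3 -c "
from h import *
go(645,12,90,-3.6)"
```

```text
clock: 31.55
tcp_pos: [0.4152, 0.1519, 0.0001]
eef_rot: [[1.0, -0.006, 0.001], [-0.006, -1.0, 0.0], [0.001, -0.0, -1.0]]
ft_force: [0.1, -0.1, 0.3]
opening: 0.0854
grasp_force: 0.0
clock: 32.17
tcp_pos: [0.4149, 0.1519, 0.0003]
eef_rot: [[1.0, -0.005, 0.001], [-0.005, -1.0, -0.0], [0.001, 0.0, -1.0]]
ft_force: [-2.8, -1.9, 12.6]
opening: 0.0533
grasp_force: 60.7
clock: 32.67
tcp_pos: [0.4164, 0.1526, 0.1026]
eef_rot: [[1.0, -0.006, 0.006], [-0.006, -1.0, 0.002], [0.006, -0.002, -1.0]]
ft_force: [-0.1, 0.3, -1.3]
opening: 0.0527
grasp_force: 63.8
t 32.67 tcp [416.4 152.6 102.6] yaw -0.3 open 52.7
turn rad 0.057 then shift [237.  125.9  12.6] q [  -6.   18.  -24.  122.   11.   42. -127.]
```

```bash
python3 -m handwheel '[0,0,0,0.057, 39.5,21,0,0, 39.5,21,0,0, 39.5,21,0,0, 39.5,21,0,0, 39.5,21,0,0, 39.5,21,0,0, 0,0,0,0]';python3 -m handwheel '[0,0,0,0]';  python3 - <<'E'
from h import *
s=show();im=imaging.get_image('wrist');cv2.imwrite('pics/w11.png',im[...,::-1])
for b in blobs(im,(0,0,120),(179,40,255),3000)[:2]: print('white',b.mean(0).round(),*rect(cast('wrist',b,.025,s)))
go(646,13,5.5,-3.6)
E
```

```text
clock: 33.67
tcp_pos: [0.6447, 0.0081, 0.098]
eef_rot: [[0.998, -0.066, -0.0], [-0.066, -0.998, -0.001], [-0.0, 0.001, -1.0]]
ft_force: [-0.5, 0.4, 0.1]
opening: 0.0528
grasp_force: 63.8
clock: 33.8
tcp_pos: [0.642, 0.0118, 0.0983]
eef_rot: [[0.998, -0.062, -0.002], [-0.062, -0.998, 0.0], [-0.002, -0.0, -1.0]]
ft_force: [0.2, 0.0, -1.0]
opening: 0.0531
grasp_force: 63.8
t 33.8 tcp [642.   11.8  98.3] yaw -3.6 open 53.1
white [350. 216.] [652.3  12.6] [159.8 148.8] 86.6
white [34. 92.] [774.8 193.6] [110.8 102.9] 84.0
t 33.85 tcp [641.9  12.3  98.6] yaw -3.5 open 52.8
turn rad 0.002 then shift [ 4.1 -0.9 93.1] q [   7.   34.  -18.   95.   13.   53. -109.]
```

View pics/w11.png

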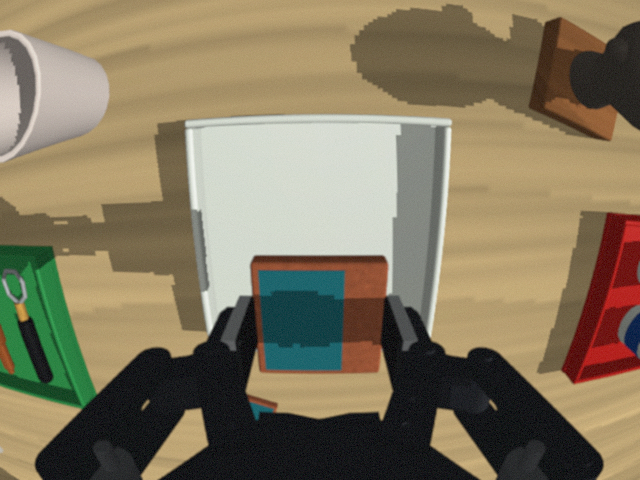

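The tile is held level, glazed face up, over the white tray (centre about (646,12.5)). The cup and head are clear. Lower it.

```bash
python3 -m handwheel '[4,-1,0,0, 0,0,40,0, 0,0,30,0, 0,0,14,0, 0,0,6,0, 0,0,2.5,0, 0,0,0,0, 0,0,0,0]'; python3 -m handwheel '[0,0,0,0, 0,0,0,0, 0,0,0,0]' 0.15; python3 -m handwheel '[0,0,-20,0, 0,0,-40,0, 0,0,-50,0, 0,0,-50,0, -50,0,-20,0, -50,0,0,0, -50,0,0,0, -50,0,0,0]' -; python3 -m handwheel '[-50,0,0,0, -50,0,0,0, 0,0,0,0, 0,0,0,0]'; python3 - <<'E'
from h import *
show();im=imaging.get_image('top');sc=imaging.get_image('scene')
cv2.imwrite('pics/end.png',np.vstack([im[100:400],sc[100:400]])[...,::-1])
E
```

```text
clock: 34.85
tcp_pos: [0.6477, 0.0121, 0.0076]
eef_rot: [[0.998, -0.062, 0.001], [-0.062, -0.998, 0.0], [0.001, -0.0, -1.0]]
ft_force: [-0.4, 0.3, -0.5]
opening: 0.053
grasp_force: 63.8
clock: 35.22
tcp_pos: [0.6473, 0.0121, 0.0069]
eef_rot: [[0.998, -0.062, 0.0], [-0.062, -0.998, -0.0], [0.0, 0.0, -1.0]]
ft_force: [-0.4, -0.7, -0.7]
opening: 0.0724
grasp_force: 0.0
clock: 36.22
tcp_pos: [0.4462, 0.0247, 0.1881]
eef_rot: [[0.998, -0.062, 0.002], [-0.062, -0.998, -0.0], [0.002, 0.0, -1.0]]
ft_force: [1.0, 1.8, 0.2]
opening: 0.0725
grasp_force: 0.0
clock: 36.72
tcp_pos: [0.3489, 0.0308, 0.188]
eef_rot: [[0.998, -0.062, 0.003], [-0.062, -0.998, -0.0], [0.003, 0.0, -1.0]]
ft_force: [0.3, -0.6, 0.4]
opening: 0.0727
grasp_force: 0.0
t 36.73 tcp [348.9  30.8 188. ] yaw -3.6 open 72.7
```

View pics/end.png

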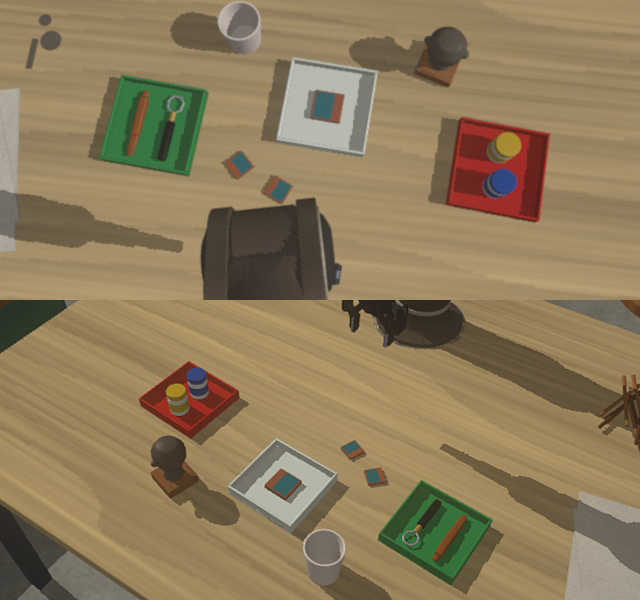

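Both views show both tools flat in the green tray, both pots upright in the red tray, and the tile glazed side up in the white tray. The cup, the head and the two small tiles are where they were. Handing in.

```bash
python3 -c "
from station import r
print(r.finish_job())"
```

```text
the job is handed in; nothing more can be done
None
```

The job is handed in at about 37 s: both tools lie flat in the green tray, both pots stand in the red tray, and the large tile lies glazed face up in the white tray, with the cup and head untouched.

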